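# Silence the shelf alarm, draw the splint and hold it level

### The arm

A 6-joint arm with a two-finger parallel gripper is mounted at the origin on the work surface. World frame = base frame: x ahead of the robot, y to its left, z up, the work surface at z = 0. Lengths are in m, angles in degrees, forces in N, time in s.
With the tool pointing down it reaches from about 0.325 to 0.85 m from the base axis. Payload 15.5 kg.
Tool frame: the origin (TCP) lies at the very end of the fingers, on their centre line; the grasp point (between the pads) lies arm.grip_depth behind it (arm.grip_depth is the distance from the TCP to the grasp point, in m); z points along the fingers, y is the direction in which the jaws open and shut (so a half turn about z gives the same grasp; the last joint's range is limited). The gripper opens to 91 mm and grips with 3 to 60 N. Pads are 32 mm wide; open, the fingers measure 118 mm over their backs; the gripper's body (76 mm by 178 mm) begins 60 mm behind the grasp point.
Start: joints at [66.549, 28.281, 77.091, -0, 74.628, -5.472], TCP at [0.193, 0.594, 0.214] pointing down, gripper open.
Joint ranges: [-166.48, 166.48], [-47.26, 123.95], [12.59, 153.08], [-70.14, 250.14], [6.76, 159.57], [-176.63, 176.63]. Speed limits (degrees/s): [108.29, 108.29, 147.25, 172.46, 172.46, 172.46].

### API

Orientations are given as a 3x3 rotation matrix whose columns are the frame's x, y, z axes.
In Python, from rig import arm gives the robot as it stands. Calls block until the motion is done:
- arm.move_to(position, orientation): joint-space move of the TCP to a pose.
- arm.move_l(position, orientation=None, feed=0.15): straight line of the TCP; orientation=None keeps the orientation; feed is the mean speed in m/s.
- arm.move_joints(angles): joint-space move.
- arm.grip(opening): finger opening in m; the grip force is fixed at half the most; returns when the fingers have stopped.
- arm.sleep(seconds).
- arm.solve_ik(position, orientation): joint angles nearest the present ones, or None.
- arm.snapshot(name): name is "side" or "top"; returns the picture (400x640x3 uint8, red, green, blue); there is no depth.
- arm.get_calibration(name): a dict with "intrinsics" (3x3 intrinsics, pixels), "cam_to_world" (4x4, takes a point from camera to world coordinates). Camera axes: x right, y down, z forward; pixel columns grow to the right and rows downward; lengths in m; the calibration is good to about 2 mm. A picture is of the moment at which its call begins. get_calibration takes no time and is no camera call.
A pose or a line that the arm cannot do raises arm.Unreachable and nothing moves.
- arm.sign_off(): hands the job in, once; it reports no verdict.
Readings, each from a call of its own:
- arm.current_t(): time.
- arm.current_joint_positions(): joint angles.
- arm.current_dq(): joint speeds.
- arm.current_tau(): joint torques, N m.
- arm.current_ee_pos(): TCP position.
- arm.current_tool_rot(): TCP orientation.
- arm.current_force(): force on the tool from outside, world axes, zero at the start.
- arm.current_torque(): the same for the moment, N m.
- arm.current_width(): finger opening in m.
Only numpy, scipy, OpenCV 4.12 (cv2) and the standard library are available. Lean on these libraries where they do the work, as an engineer would, in place of code of your own. Each camera call takes 0.05 s, during which the arm holds its last target. There are 200 camera calls.

### The job

Silence the tamper alarm on the first-aid shelf by pressing its three keys one at a time from smallest to largest, each fully down and let up again before the next. Then pull the white splint up out of its spring clip, turn it from upright to level, and finish while still holding it steady in the gripper, level, its middle at least 20 cm above the shelf and touching nothing but the gripper. Leave everything else on the shelf where it is.

Things in the scene. Friction and masses are not known exactly. Their poses are not given: they have to be found in the camera images.
- alarm: White tamper-alarm box, 75 mm along its x, 190 mm along its y, 30 mm high, fixed to the shelf; origin at the centre of its underside. Its three keys stand in a row along its y axis at y = -60, 0 and +60 mm.
- key_small_top (a point): Point at the centre of the top face of the smallest round grey key (18 mm across) on the alarm box; 52 mm above the shelf, 10 mm proud of its collar. The three keys have the same colour and look, are told apart by their diameter only (18, 27, 38 mm), stand in a row 60 mm apart on the box, in an order that changes.
- key_middle_top (a point): Point at the centre of the top face of the middle-sized round grey key (27 mm across) on the alarm box; 52 mm above the shelf, 10 mm proud of its collar. The three keys have the same colour and look, are told apart by their diameter only (18, 27, 38 mm), stand in a row 60 mm apart on the box, in an order that changes.
- key_large_top (a point): Point at the centre of the top face of the largest round grey key (38 mm across) on the alarm box; 52 mm above the shelf, 10 mm proud of its collar. The three keys have the same colour and look, are told apart by their diameter only (18, 27, 38 mm), stand in a row 60 mm apart on the box, in an order that changes.
- key_small (a joint): Travel of the small spring key: 0 up, 0.006 m fully down; it moves straight down, needs 1.5 N to start and 5 N to go fully down, springs back when left, and counts as pressed beyond 0.0045 m.
- key_middle (a joint): Travel of the middle spring key: 0 up, 0.006 m fully down; it moves straight down, needs 1.5 N to start and 5 N to go fully down, springs back when left, and counts as pressed beyond 0.0045 m.
- key_large (a joint): Travel of the large spring key: 0 up, 0.006 m fully down; it moves straight down, needs 1.5 N to start and 5 N to go fully down, springs back when left, and counts as pressed beyond 0.0045 m.
- clip: Steel spring clip on the front edge of an acacia ledge block, fixed. Origin on the shelf right under the splint's axis; z up; +x points to the ledge (x = 25 to 76 mm, 120 mm along y, 30 mm high). Clip walls at x = +-22 and y = +-21 mm reach 72 mm above the shelf; it is open above.
- clip_mouth (a point): Centre of the clip's open top, 72 mm above the shelf. Below it two sprung jaws press on the splint's broad faces, 39 to 65 mm above the shelf, about 4 N each: it takes several newtons to pull the splint straight up. The socket floor is 6 mm above the shelf.
- splint: White plastic splint, a flat rigid bar of about 70 g, 220 mm long along its z axis, 38 mm wide along its x, 10 mm thick along its y, rounded at the top end (radius 19 mm). Origin at the centre of its square foot end. It starts upright in the clip, foot 6 mm and top 226 mm above the shelf, axes parallel to the clip's.
- splint_mid (a point): The middle of the splint, 110 mm from its foot, near its centre of mass.
- splint_top (a point): The rounded top end of the splint, 220 mm from its foot.
- eye_cup: Clear plastic eye cup (bystander), open small beaker 42 mm across, 45 mm tall, standing; origin at the centre of its underside.
- jar: Amber glass jar with black cap (bystander), 60 mm across, 85 mm tall; origin at the centre of its underside.
- tweezers: Steel tweezers (bystander) lying flat, about 120 mm long along their x axis, 20 mm wide, 5 mm thick; origin at the middle, on the shelf.
- bottle: White plastic bottle (bystander), 60 mm across, 150 mm tall; origin at the centre of its underside.
- tape_ring: White plastic tape spool (bystander) lying flat, 70 mm across, 25 mm high; origin at the centre of its underside.
- pill_box: Closed grey pill box (bystander), 60 mm along its x, 150 mm along its y, 25 mm high; origin at the centre of its underside.
- tin: White first-aid tin (bystander), 130 mm along its x, 220 mm along its y, 75 mm high plus an 8 mm lid hinged on the side nearest the robot, with a steel knob on the far side up to about 120 mm above the shelf; fixed; origin at the centre of its underside, x axis towards the robot.
- tin_lid (a joint): Angle of the tin's hinged lid (bystander): 0 shut, grows as it opens, rad.
Things that resemble listed ones, but are neither listed nor needed, are in the scene too. Of the things shaped like the splint, the white one is meant.

How it is judged (in metres and radians):
On the way, in this order (a step that is already met when the one before it is completed fails the run):
1. the smallest key is pressed, the others up (value of joint key_small above 0.0045 m and value of joint each of key_middle, key_large below 0.002 m), for 0.04 s.
2. then the middle-sized key, the others up (value of joint key_middle above 0.0045 m and value of joint each of key_small, key_large below 0.002 m), for 0.04 s.
3. then the largest key, the others up (value of joint key_large above 0.0045 m and value of joint each of key_small, key_middle below 0.002 m), for 0.04 s.
4. then the splint is drawn up clear of the clip in the gripper (z of splint in the frame of clip above 0.075 m and contact force between splint and the fingers above 0.5 N and contact force between splint and clip below 0.05 N), for 0.1 s.
At the end, for the whole second after the job is handed in: The fingers alone hold the splint, its long axis within 20 degrees of level, its middle more than 200 mm and both its ends more than 130 mm above the shelf, still (under 30 mm/s and 0.2 rad/s), clear of the clip, the alarm box and the bottle; keys up (contact force between splint and the fingers above 0.5 N and contact force between splint and clip below 0.05 N and contact force between splint and alarm below 0.05 N and contact force between splint and bottle below 0.05 N and height (world z) of splint_mid above 0.2 m and height (world z) of each of splint_top, splint above 0.13 m and angle between splint's own z axis and vertical between 1.22 and 1.92 rad and linear speed of splint below 0.03 m/s and angular speed of splint below 0.2 rad/s and value of joint each of key_small, key_middle, key_large below 0.002 m); the arm keeps its last pose, push and grip.
It fails at once if two keys are down at once (value of joint each of key_small, key_middle above 0.003 m or value of joint each of key_small, key_large above 0.003 m or value of joint each of key_middle, key_large above 0.003 m).
It fails at once if a bystander is shifted more than 30 mm or tipped over (distance of any of eye_cup, jar, tweezers, bottle, tape_ring, pill_box from where it was at the start of the episode above 0.03 m or angle between any of eye_cup, jar, tweezers, bottle, tape_ring, pill_box's own z axis and vertical above 0.6 rad).
It fails at once if the tin's lid is opened (value of joint tin_lid above 0.2 rad).
It also fails if it takes over 64 s, if anything falls off the work surface, if the arm or the gripper's body presses on something with over 40 N, if the wrist force passes 120 N, or if a joint passes its speed limit or range.

## Working session

There is one attempt and no reset: what is moved stays moved. The work goes in short steps, each a Python script; the robot and the scene stay as the last script left them, time stands still between calls to the robot, and variables do not carry over. Pictures are saved under pics/ and viewed, about 8 in all and at most 12, crops included, and the job is handed in when it is done.

```bash
mkdir -p pics; cat > h.py <<'E'
import numpy as np, cv2
from rig import arm
def cal(n):
    c=arm.get_calibration(n); return np.array(c["intrinsics"]),np.array(c["cam_to_world"])
def w(n,u,v,z):
    K,T=cal(n); d=T[:3,:3]@np.linalg.inv(K)@[u,v,1]; o=T[:3,3]; return o+d*(z-o[2])/d[2]
def px(n,p):
    K,T=cal(n); q=K@(T[:3,:3].T@(np.array(p)-T[:3,3])); return q[:2]/q[2]
def save(f,im): cv2.imwrite('pics/'+f,im[:,:,::-1])
E
python3 - <<'E'
from h import *
for n in("top","side"):
    save(n+"0.png",arm.snapshot(n)); K,T=cal(n); print(n,K.round(1).tolist(),T.round(3).tolist())
print(arm.grip_depth, np.round(arm.current_tool_rot(),3).tolist())
E
```

```text
top [[422.6, 0.0, 322.4], [0.0, 422.6, 195.9], [0.0, 0.0, 1.0]] [[0.011, -0.985, 0.175, 0.432], [-1.0, -0.009, 0.013, 0.099], [-0.011, -0.175, -0.985, 1.286], [0.0, 0.0, 0.0, 1.0]]
side [[449.1, 0.0, 319.6], [0.0, 449.1, 203.0], [0.0, 0.0, 1.0]] [[0.672, -0.433, 0.601, 0.037], [-0.741, -0.382, 0.553, -0.465], [-0.01, -0.817, -0.577, 0.726], [0.0, 0.0, 0.0, 1.0]]
0.0188 [[-0.951, 0.309, -0.0], [0.309, 0.951, -0.001], [0.0, -0.001, -1.0]]
```

View pics/top0.png

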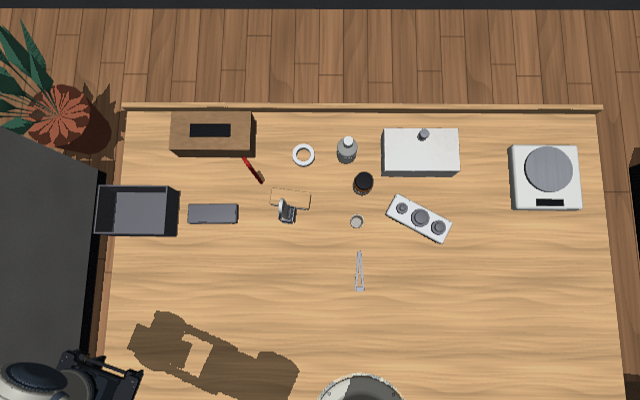

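View pics/side0.png

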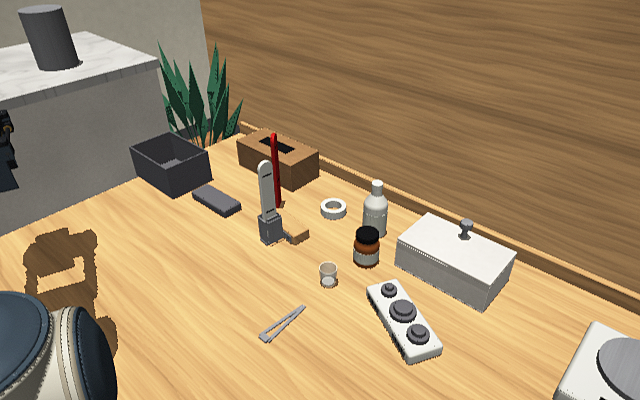

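Top view: the alarm keys are at (402,208), (420,217) and (438,228). There are two splint-shaped things: a white one at (287,208) top / (267,200) side, and a red one at (253,170) top / (275,170) side. The white one, standing in the clip by the small ledge, fits the description. I'll confirm both in one enlarged crop.

```bash
python3 - <<'E'
from h import *
t=cv2.imread('pics/top0.png');s=cv2.imread('pics/side0.png')
c=lambda im,x,y,a,b,f:cv2.resize(im[y:y+b,x:x+a],(a*f,b*f),interpolation=cv2.INTER_CUBIC)
A=c(t,380,185,80,60,5);B=c(t,260,180,80,60,5)   # 400x300
C=c(s,360,275,100,75,4);D=c(s,240,150,80,100,4)[:,:]
D=cv2.resize(s[150:255,220:360],(400,300),interpolation=cv2.INTER_CUBIC)
cv2.imwrite('pics/c0.png',np.vstack([np.hstack([A,B]),np.hstack([C,D])]))
E
```

```text
(no output)
```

View pics/c0.png

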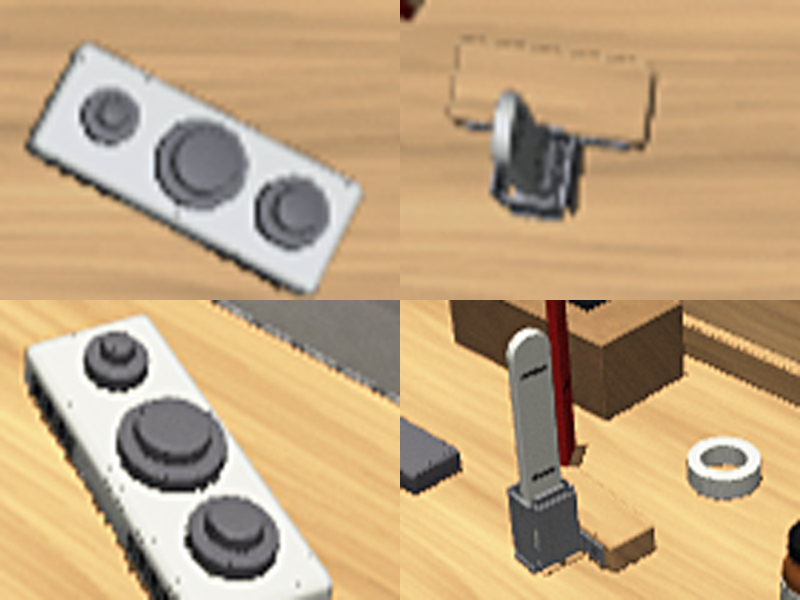

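Crop: smallest key at far left, largest in the centre, middle-sized at right. The white splint in the clip is confirmed, and the red one stands behind it.

```bash
python3 - <<'E'
from h import *
T=lambda x,y:(380+x/5,185+y/5); B=lambda x,y:(260+(x-400)/5,180+y/5)
C=lambda x,y:(360+x/4,275+(y-300)/4); D=lambda x,y:(220+(x-400)*.35,150+(y-300)*.35)
for n,a,b in(("small",(114,102),(118,343)),("large",(207,163),(172,434)),("mid",(296,205),(233,519))):
    print(n,w("top",*T(*a),.052).round(4),w("side",*C(*b),.052).round(4))
for a in((455,38),(655,72),(642,148),(450,122)): print("ledge",w("top",*B(*a),.03).round(4))
print("ledge side near corner",w("side",*D(605,567),.0).round(4),w("side",*D(606,547),.03).round(4),w("side",*D(655,522),.03).round(4))
print("clip top corners",[w("top",*B(*a),.072).round(4) for a in((497,190),(570,210),(580,140))])
print("clip side corners",[w("side",*D(*a),.072).round(4) for a in((510,488),(533,502),(577,485))])
print("top", w("top",*B(510,93),.222).round(4),w("top",*B(502,150),.215).round(4),w("side",*D(530,330),.226).round(4))
E
```

```text
small [ 0.6245 -0.1228  0.052 ] [ 0.6152 -0.1259  0.052 ]
large [ 0.5888 -0.1764  0.052 ] [ 0.5825 -0.1806  0.052 ]
mid [ 0.5647 -0.2275  0.052 ] [ 0.5581 -0.2303  0.052 ]
ledge [0.6786 0.2709 0.03  ]
ledge [0.6588 0.1493 0.03  ]
ledge [0.6124 0.1563 0.03  ]
ledge [0.6271 0.2723 0.03  ]
ledge side near corner [0.618  0.1649 0.    ] [0.613  0.1568 0.03  ] [0.6655 0.149  0.03  ]
clip top corners [array([0.581 , 0.2379, 0.072 ]), array([0.5698, 0.1954, 0.072 ]), array([0.6107, 0.1905, 0.072 ])]
clip side corners [array([0.5797, 0.2363, 0.072 ]), array([0.5795, 0.207 , 0.072 ]), array([0.6205, 0.1965, 0.072 ])]
top [0.6125 0.2155 0.222 ] [0.584  0.2195 0.215 ] [0.5994 0.2145 0.226 ]
```

```bash
cat > fit.py <<'E'
from h import *
from scipy.optimize import least_squares
def fit(obs,x0,shared=True):
    def P(x,l):
        c,s=np.cos(x[2]),np.sin(x[2]); return [x[0]+c*l[0]-s*l[1],x[1]+s*l[0]+c*l[1],l[2]]
    f=lambda x:np.concatenate([px(n,P(x,l))-np.array(o) for n,l,o in obs])
    r=least_squares(f,x0,loss='soft_l1'); return r.x,r.fun.reshape(-1,2).round(1)
E
python3 - <<'E'
from fit import *
T=lambda x,y:(380+x/5,185+y/5); B=lambda x,y:(260+(x-400)/5,180+y/5)
C=lambda x,y:(360+x/4,275+(y-300)/4); D=lambda x,y:(220+(x-400)*.35,150+(y-300)*.35)
o=[]
for y,a,b in((.06,(114,102),(118,343)),(0,(207,163),(172,434)),(-.06,(296,205),(233,519))):
    o+=[("top",(0,y,.052),T(*a)),("side",(0,y,.052),C(*b))]
o+=[("top",(.0375,.095,.03),T(88,42)),("top",(.0375,-.095,.03),T(360,183)),("top",(-.0375,-.095,.03),T(310,293)),("top",(-.0375,.095,.03),T(28,148)),
 ("side",(-.0375,.095,.03),C(27,348)),("side",(.0375,.095,.03),C(135,316)),("side",(.0375,-.095,.03),C(330,580))]
x,r=fit(o,[.589,-.177,-.5]);print(x.round(4),r.tolist())
for y in(.06,0,-.06):print(x[:2]+y*np.array([-np.sin(x[2]),np.cos(x[2])]))
o=[("top",(.076,.06,.03),B(455,38)),("top",(.076,-.06,.03),B(655,72)),("top",(.025,-.06,.03),B(642,148)),("top",(.025,.06,.03),B(450,122)),
("side",(.025,-.06,.0),D(605,567)),("side",(.025,-.06,.03),D(606,547)),("side",(.076,-.06,.03),D(655,522)),
("side",(-.022,.021,.072),D(510,488)),("side",(-.022,-.021,.072),D(533,502)),("side",(.022,-.021,.072),D(577,485)),
("top",(-.022,.021,.072),B(497,190)),("top",(-.022,-.021,.072),B(570,210)),("top",(.022,-.021,.072),B(580,140)),("side",(0,0,.226),D(530,328))]
x,r=fit(o,[.595,.219,-.14]);print(x.round(4),r.tolist())
print(arm.current_t())
for n,p in(("jar",(364,183)),("bottle",(347,150))): print(n,w("top",*p,.1))
E
```

```text
[ 0.5883 -0.1764 -0.4864] [[0.3, 2.7], [-0.7, -0.9], [0.0, 0.2], [-0.2, -2.8], [0.7, 1.5], [0.2, -0.9], [-0.7, -0.5], [2.1, 1.2], [1.1, 1.5], [0.0, 0.0], [-2.2, -1.5], [2.3, -2.3], [2.1, 0.2]]
[ 0.61632037 -0.12334495]
[ 0.5882761  -0.17638757]
[ 0.56023184 -0.22943019]
[ 0.5966  0.2171 -0.1192] [[1.1, -0.2], [0.3, -2.0], [0.6, -0.6], [-0.5, -0.5], [1.9, 2.6], [1.0, 0.2], [-0.0, 0.2], [-2.0, -0.2], [0.0, 2.8], [-0.5, 1.3], [-1.0, 1.3], [-1.2, -0.8], [-1.0, -1.8], [-1.7, 0.8]]
0.1
jar [ 0.68076373 -0.00475948  0.1       ]
bottle [0.77816983 0.04399015 0.1       ]
```

```bash
cat >> h.py <<'E'
def down(a):  # tool down, jaw axis at world angle a
    c,s=np.cos(a),np.sin(a); return np.array([[-s,c,0],[c,s,0],[0,0,-1.]])
KEYS=dict(small=(.6163,-.1233),large=(.5883,-.1764),mid=(.5602,-.2294)); RK=down(np.pi/2-.4864)
def press(k):
    x,y=KEYS[k]; arm.move_l([x,y,.08],RK); arm.move_l([x,y,.056],feed=.05); f0=arm.current_force()[2]
    z=.053; 
    while z>.043:
        arm.move_l([x,y,z],feed=.02); arm.sleep(.05); f=arm.current_force()[2]-f0; zz=arm.current_ee_pos()[2]
        print(k,round(zz,4),round(f,1))
        if abs(f)>8: break
        z-=.001
    arm.sleep(.15); arm.move_l([x,y,.08],feed=.08)
E
python3 - <<'E'
from h import *
p=arm.current_ee_pos(); arm.grip(0); arm.move_l([p[0],p[1],.33]); 
arm.move_to([*KEYS['small'],.33],RK); arm.move_l([*KEYS['small'],.075])
print(arm.current_joint_positions(),arm.current_ee_pos(),arm.current_t())
s=arm.snapshot("side")[230:370,330:490];t=arm.snapshot("top")[150:270,360:480]
save("k1.png",np.hstack([cv2.resize(s,(400,350),interpolation=2),cv2.resize(t,(350,350),interpolation=2)]))
E
```

```text
[-1.67526249e+01  3.72826226e+01  8.45890622e+01 -7.92270928e-05
  5.80599925e+01 -7.88865258e+01] [ 0.61672728 -0.12340344  0.07569156] 7.1667
```

View pics/k1.png

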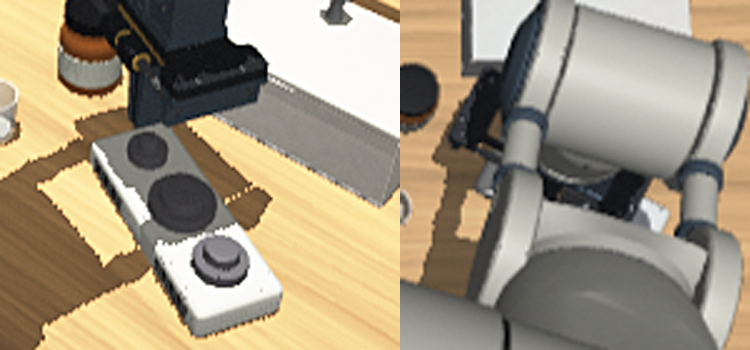

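The fingertips sit right above the small key (crop 150,140) and clear of the jar, so I'll press now.

```bash
python3 - <<'E'
from h import *
press('small'); print(arm.current_t())
E
```

```text
small 0.0531 -0.2
small 0.0521 1.4
small 0.051 2.0
small 0.05 2.5
small 0.049 3.6
small 0.0481 4.3
small 0.047 5.3
small 0.0462 7.8
small 0.046 20.7
11.6417
```

Textbook curve for the spring key. Now the middle and large keys, then a look at the splint.

```bash
python3 - <<'E'
from h import *
press('mid'); press('large'); 
x,y=KEYS['large']; arm.move_l([x,y,.33],feed=.25); print(arm.current_t(),arm.current_ee_pos())
t=arm.snapshot("top");s=arm.snapshot("side")
c=lambda im,x,y:cv2.resize(im[y:y+100,x:x+100],(400,400),interpolation=2)
save("s1.png",np.hstack([c(t,240,140),c(s,230,150)]))
E
```

```text
mid 0.0531 -1.2
mid 0.0521 1.4
mid 0.0511 1.9
mid 0.05 2.2
mid 0.049 3.4
mid 0.048 3.2
mid 0.047 4.3
mid 0.0462 8.0
large 0.0531 -0.3
large 0.0521 1.2
large 0.0511 1.6
large 0.0501 3.7
large 0.0491 2.8
large 0.048 3.2
large 0.047 4.7
large 0.0462 8.6
21.9083 [ 0.5877165  -0.17618652  0.3285235 ]
```

View pics/s1.png

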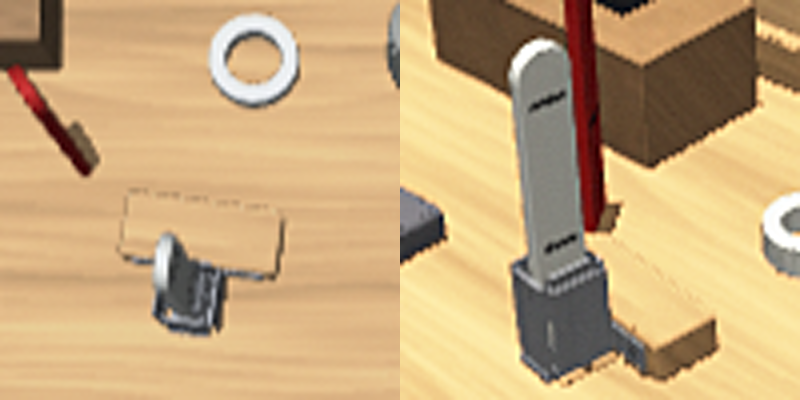

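Both presses followed the same curve. The crop shows the white splint undisturbed: top rim at (165,235–290) in the left panel, apex at (540,40) in the right. I'll check the fitted splint pose against these pixels and look for a reachable level pose.

```bash
cat > p.py <<'E'
from h import *
X=np.array([.5966,.2171]);A=-.1192
def P(l):
    c,s=np.cos(A),np.sin(A);return [X[0]+c*l[0]-s*l[1],X[1]+s*l[0]+c*l[1],l[2]]
E
python3 - <<'E'
from p import *
for l in((0,0,.226),(.019,0,.207),(-.019,0,.207),(-.019,0,.072),(.019,0,.072)):
    t=px("top",P(l));s=px("side",P(l)); print(l,((t-[240,140])*4).round(),((s-[230,150])*4+[400,0]).round())
R0=down(np.pi/2+A); print(np.round(R0,2).tolist())
from scipy.spatial.transform import Rotation as Ro
q=arm.solve_ik([*X,.156],R0);q2=arm.solve_ik([*X,.40],R0);print(q,q2)
# level poses: tool z horizontal at heading h; roll: jaw horizontal or vertical
for h in(-40,-20,0,20,40):
  for r in(.35,.45,.55):
    for z in(.35,.45):
      a=np.radians(h);zv=np.array([np.cos(a),np.sin(a),-.15]);zv/=np.linalg.norm(zv);yh=np.array([-np.sin(a),np.cos(a),0])
      for nm,y in(("jawH",yh),("jawV",np.cross(zv,yh))):
        s=arm.solve_ik([r*np.cos(a),r*np.sin(a),z],np.column_stack([np.cross(y,zv),y,zv]))
        if s is not None and h in(0,20): print(h,r,z,nm,np.round(s))
E
```

```text
(0, 0, 0.226) [164. 258.] [535.  42.]
(0.019, 0, 0.207) [172. 234.] [565.  60.]
(-0.019, 0, 0.207) [163. 291.] [510.  83.]
(-0.019, 0, 0.072) [183. 317.] [530. 276.]
(0.019, 0, 0.072) [191. 265.] [581. 251.]
[[-0.99, 0.12, 0.0], [0.12, 0.99, 0.0], [0.0, 0.0, -1.0]]
[ 1.46095255e+01  3.23133683e+01  7.95037546e+01 -2.54444375e-14
  6.81828771e+01 -6.85608176e+01] [ 1.46095255e+01  2.30350038e+01  5.75101292e+01 -2.54444375e-14
  9.94548669e+01 -6.85608176e+01]
0 0.45 0.45 jawH [-36. -14. 143. 124.  44. 131.]
0 0.45 0.45 jawV [ -36.  -14.  143.  124.   44. -139.]
0 0.55 0.35 jawH [-17.  24. 146. 162.  72.  93.]
0 0.55 0.45 jawH [-17.  -0. 134. 152.  38. 110.]
0 0.55 0.45 jawV [ -17.   -0.  134.  152.   38. -160.]
20 0.45 0.45 jawH [-16. -14. 143. 124.  44. 131.]
20 0.45 0.45 jawV [ -16.  -14.  143.  124.   44. -139.]
20 0.55 0.35 jawH [  3.  24. 146. 162.  72.  93.]
20 0.55 0.45 jawH [  3.  -0. 134. 152.  38. 110.]
20 0.55 0.45 jawV [   3.   -0.  134.  152.   38. -160.]
```

The prediction matches the image to within 1–2 source pixels. Now the grasp, then straight up.

```bash
python3 - <<'E'
from p import *
R0=down(np.pi/2+A)
arm.move_to([*X,.33],R0); arm.grip(.05); arm.move_l([*X,.156],R0,feed=.15)
print(arm.current_force().round(1)); arm.grip(0); print("w",arm.current_width(),arm.current_force().round(1),arm.current_torque().round(2))
arm.move_l([*X,.20],feed=.06); print(arm.current_force().round(1),arm.current_width())
arm.move_l([*X,.40],feed=.15); print(arm.current_force().round(1),arm.current_width(),arm.current_t())
t=arm.snapshot("top");s=arm.snapshot("side")
save("g1.png",np.hstack([cv2.resize(s[0:300,160:460],(400,400)),cv2.resize(t[60:300,200:440],(400,400))]))
q0=np.array(arm.current_joint_positions());print(q0.round(1))
c=[]
for az in(-10,0,10,20):
 for h in range(-180,180,20):
  for r in(.45,.55,.65):
   for z in(.35,.42,.5):
    for tl in(0,.2):
     for jv in(0,1):
      b=np.radians(az);a=np.radians(h);zv=np.array([np.cos(a),np.sin(a),-tl]);zv/=np.linalg.norm(zv);y=np.array([-np.sin(a),np.cos(a),0])
      if jv:y=np.cross(zv,y)
      for sg in(1,-1):
       y2=sg*y;s=arm.solve_ik([r*np.cos(b),r*np.sin(b),z],np.column_stack([np.cross(y2,zv),y2,zv]))
       if s is not None:c.append((np.abs(np.array(s)-q0).max(),az,h,r,z,tl,jv,np.round(s).tolist()))
c.sort(key=lambda e:e[0])
for e in c[:10]:print(e)
E
```

```text
[-0.6  0.9  0.7]
w 0.009927202364417721 [0.9 3.5 0.1] [ 1.32 -0.03 -0.14]
[0.1 0.9 1.9] 0.009964044516814994
[-0.1  0.2 -0.9] 0.009637257644663078 28.7083
[ 14.6  23.1  57.6  -0.   99.4 -68.6]Traceback (most recent call last):
  File "<stdin>", line 20, in <module>
ValueError: time passes only in moves, steps and waits
```

View pics/g1.png

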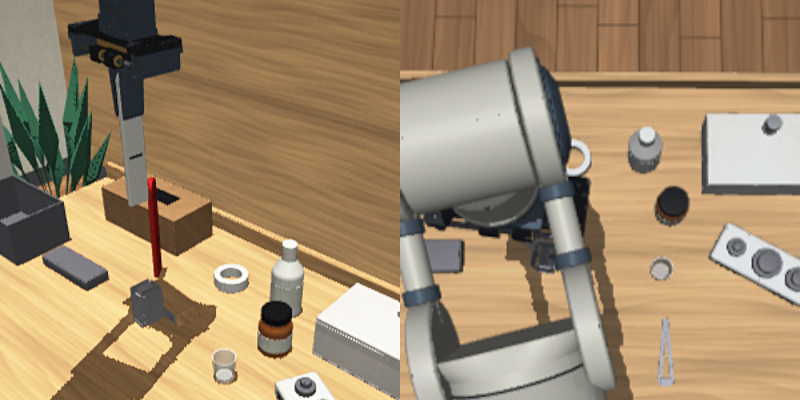

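The splint is out of the clip and held, with its foot well above the clip. Next is a smaller search for a level pose with the tool pointing sideways.

```bash
python3 - <<'E'
from h import *
q0=np.array(arm.current_joint_positions());c=[]
for az in(0,15):
 for dh in(-90,-60,0,60,90):
  for r,z in((.5,.45),(.6,.45),(.7,.5)):
    for jv in(0,1):
      h=az+dh;tl=.15
      b=np.radians(az);a=np.radians(h);zv=np.array([np.cos(a),np.sin(a),-tl]);zv/=np.linalg.norm(zv);y=np.array([-np.sin(a),np.cos(a),0])
      if jv:y=np.cross(zv,y)
      for y2 in(y,-y):
       s=arm.solve_ik([r*np.cos(b),r*np.sin(b),z],np.column_stack([np.cross(y2,zv),y2,zv]))
       if s is not None:c.append((np.abs(np.array(s)-q0).max().round(),az,dh,r,z,jv,y2.round(2).tolist(),np.round(s).tolist()))
c.sort(key=lambda e:e[0])
for e in c[:8]:print(e)
E
```

```text
(np.float64(62.0), 0, 90, 0.5, 0.45, 0, [1.0, -0.0, -0.0], [-41.0, 31.0, 84.0, 62.0, 122.0, -36.0])
(np.float64(62.0), 0, 90, 0.5, 0.45, 1, [0.0, 0.15, 0.99], [-41.0, 31.0, 84.0, 62.0, 122.0, -126.0])
(np.float64(62.0), 15, 90, 0.5, 0.45, 0, [0.97, 0.26, -0.0], [-26.0, 31.0, 84.0, 62.0, 122.0, -36.0])
(np.float64(62.0), 15, 90, 0.5, 0.45, 1, [-0.04, 0.14, 0.99], [-26.0, 31.0, 84.0, 62.0, 122.0, -126.0])
(np.float64(69.0), 0, -90, 0.5, 0.45, 1, [-0.0, 0.15, -0.99], [29.0, 31.0, 84.0, -69.0, 112.0, -59.0])
(np.float64(69.0), 0, 90, 0.6, 0.45, 0, [1.0, -0.0, -0.0], [-35.0, 37.0, 70.0, 69.0, 120.0, -26.0])
(np.float64(69.0), 0, 90, 0.6, 0.45, 1, [0.0, 0.15, 0.99], [-35.0, 37.0, 70.0, 69.0, 120.0, -116.0])
(np.float64(69.0), 15, -90, 0.5, 0.45, 1, [-0.04, 0.14, -0.99], [44.0, 31.0, 84.0, -69.0, 112.0, -59.0])
```

```bash
python3 - <<'E'
from h import *
b=np.radians(15);a=np.radians(105);zv=np.array([np.cos(a),np.sin(a),-.15]);zv/=np.linalg.norm(zv);y=np.cross(zv,[-np.sin(a),np.cos(a),0])
y=y if y[2]>0 else -y
arm.move_to([.5*np.cos(b),.5*np.sin(b),.45],np.column_stack([np.cross(y,zv),y,zv]))
arm.sleep(.5)
print(arm.current_joint_positions().round(1),arm.current_ee_pos().round(3),arm.current_width(),np.abs(arm.current_dq()).max(),arm.current_t())
t=arm.snapshot("top");s=arm.snapshot("side")
save("f1.png",np.hstack([cv2.resize(s,(400,250)),cv2.resize(t,(400,250))]))
E
```

```text
[ -25.5   30.8   83.7   61.9  121.5 -125.7] [0.483 0.13  0.45 ] 0.009899460423983916 0.1881057513235693 30.3833
```

View pics/f1.png

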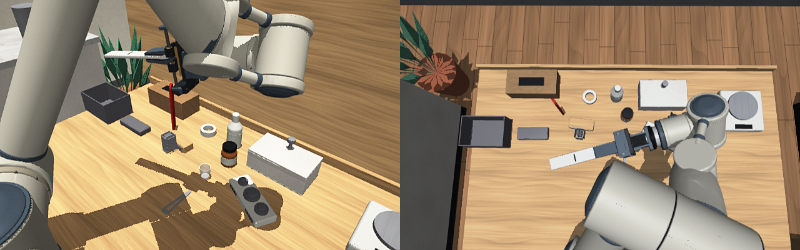

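The splint is level in the gripper: side panel (105–165,55), top panel (550–625,150–165). It is clear of everything, and the bystanders are in place. Settle and hand in.

```bash
python3 - <<'E'
from h import *
arm.sleep(1); print(np.abs(arm.current_dq()).max(),arm.current_width(),arm.current_force().round(1)); arm.sign_off()
E
```

```text
0.1497436605379256 0.009477198562271767 [-0.6  0.2 -1.1]
the job is handed in; nothing more can be done
```

I pressed the three keys in order (small, middle, large), then pulled the white splint up out of its clip and turned it level. I handed the job in at about 31 s, with the gripper still holding it.

- **Keys:** each press showed the expected spring force up to the stop at about 6 mm of travel. I let each key up before starting the next. The key joints can't be read directly, so this rests on the force and height readings.
- **Splint:** it is tilted about 8.5° from level by the commanded pose and held at about 0.44 m. The fingers were 9.5–9.9 mm apart on the 10 mm bar, and the joints were almost still (0.15°/s at most).
- **Surroundings:** the last pictures show the splint touching only the gripper and nothing visibly moved. I judged that by eye and did not measure it.
- **What disagreed:** my first hand-picked key positions differed by up to about 10 mm between the two cameras. I settled this with a joint fit, and the presses were consistent with it. One wide pose search also stopped with an error from the rig, without moving the arm, and a smaller search replaced it.

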